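# Present the tasting dish to the customer side

### The job

Pick up the tasting dish from its cork block by its arched handle, bring it over the middle of the dark slate, and turn it a quarter turn so that its blue tab points squarely at the brass rail (not the black one). Keep the dish level and the red ball inside the blue ring painted in the dish all the while, do not touch the ball, and leave the jar, the bread roll and the tumbler alone. Finish still holding the dish up, level and still, about 10 cm above the slate: do not put it down or let go.

Things in the scene. Friction and masses are not known exactly. Their poses are not given: they have to be found in the camera images.
- dish: White round dished plate, 150 mm across, rim 24 mm high, about 0.35 kg, loose, level on the cork block. Origin: centre of its underside, 15 mm above the counter at the start; z up, x towards its blue front tab. A brass arch of 8 mm bar spans it from side to side (along its y) and carries a wooden grip bar over the centre. The tab starts pointing away from the robot, within 0.1 rad of the slate's x
- dish_grip (a point): Centre of the dish's wooden grip bar, 95 mm straight above the dish's origin; the bar is 56 mm long along the dish's y, 14 mm thick along its x (squeeze it there), 18 mm high, free above and on both sides. Axes as the dish's. 48 mm lie between the bar's underside and the top of the ball
- dish_tab (a point): Tip of the dish's blue front tab (30 mm wide, sticking out beyond the rim), 99 mm from the dish's centre along its x, 20 mm above its underside
- ball_center (a point): Centre of the red praline ball, 32 mm in diameter, 25 g, loose in the middle of the dish, below the grip bar. It rolls if the dish is tilted or jerked: the dish's inside is a shallow cone sloping 9 degrees down to a flat spot of 6 mm radius, 6 mm above its underside; a thin blue ring of 30 mm radius is painted round it
- slate: Dark square slate slab, 200 mm by 200 mm, 10 mm thick, fixed on the counter. Origin: centre of its underside, on the counter; z up, its y runs towards the rails (one rail on its +y side, the other on its -y side), x roughly away from the robot
- brass_rail_mid (a point): Middle of the bar of the brass rail: a fixed bar 196 mm long and 16 mm thick, parallel to the slate's x, its axis 50 mm above the counter, on two posts, 150 mm to one side of the slate's middle. It marks the customer's side; it may be on either side
- black_rail_mid (a point): Middle of the bar of the black rail: same shape and size as the brass rail, in black, on the other side of the slate
- cork_block: Square cork block on which the dish stands at the start, 100 mm by 100 mm, 15 mm high, fixed. Origin: centre of its underside
- jam_jar: Bystander: jam jar with red cap, 60 mm in diameter, 85 mm high, loose. Origin: centre of its underside
- roll: Bystander: bread roll, 150 mm long, 68 mm wide, about 62 mm high, loose. Origin: centre of its underside; its length runs along its y
- tumbler: Bystander: blue tumbler standing upright, 66 mm in diameter, 85 mm high, loose. Origin: centre of its underside
There are look-alikes about, which are no part of the job. There is more than one size of the dish; the job needs the smaller.

How it is judged:
By the outcome, as a careful person would: the job done as asked, in the order asked, and still so for the second after the job is handed in, while the arm keeps its last pose, push and grip.
It also fails if it takes over 48 s, if anything falls off the work surface, if the arm or the gripper's body presses on something with over 40 N, if the wrist force passes 120 N, or if a joint passes its speed limit or range.

### The arm

A 7-joint arm with a two-finger parallel gripper is mounted at the origin on the work surface. World frame = base frame: x ahead of the robot, y to its left, z up, the work surface at z = 0. Lengths are in m, angles in rad, forces in N, time in s.
With the tool pointing down it reaches from about 0.425 to 0.975 m from the base axis. Payload 16.7 kg.
Tool frame: the origin (TCP) lies midway between the tips of the shut fingers; the grasp point (between the pads) lies env.tcp_to_grasp behind it (env.tcp_to_grasp is the distance from the TCP to the grasp point, in m); x points along the fingers, z is the direction in which the jaws open and shut, and the axes are right-handed (so a half turn about x gives the same grasp; the last joint's range is limited). The gripper opens to 85 mm and grips with 20 to 120 N. Pads are 22 mm wide; open, the fingers measure 114 mm over their backs; the gripper's body (76 mm by 85 mm) begins 54 mm behind the grasp point. The pads swing forward as they close: fully open they stand 13 mm farther back than shut.
Start: joints at [-1.308, 0.426, 0.074, 1.606, -0.034, 1.111, -0.067], TCP at [0.27, 0.619, 0.231] pointing down, gripper open.
Joint ranges: [-2.85, 2.85], [-0.5, 2.14], [-1.23, 1.37], [0.21, 2.46], [-1.02, 4.16], [0.16, 2.05], [-2.73, 2.73]. Speed limits (rad/s): [1.89, 1.89, 2.39, 2.39, 3.01, 3.01, 3.01].

### API

Orientations are given as a rotation vector (axis times angle).
In Python, from plant import env gives the robot as it stands.
- The arm moves only by the shell command python3 -m creep 'ROWS' [FORCE]. ROWS is JSON, a list that holds one entry, the list of rows, each a list of 7 numbers: the turn, a rotation vector about the tool's x, y, z in degrees, then the shift along the tool's x, y, z in mm, then the opening, from 0 (shut) to 1 (fully open). In form: [[[ax, ay, az, tx, ty, tz, claw], ...]]. A call has exactly 5 rows; each row shifts and turns the commanded pose from where the row before left it, along the tool's axes as they then stand; what a row does not reach is not made up. A row lasts 1/8 s, in which the tool goes at most 62.5 mm and 10.7 degrees, less where a joint would pass 70% of its speed; a pose out of reach is approached as far as the arm can. A call is refused whole if a number of a shift passes 62.5 or a number of a turn 10.7, either way. A call with a gripper value outside its range is refused whole. The fingers move at their own pace and stop on an object; FORCE is the grip in N (left out, the last holds). Time passes only in rows, so rows that do not move let the fingers close, or fill a call up. It gives the time, the measured TCP pose, the force and the opening at its end, in the units of the state.
- env.read_state(): the state, without advancing time (a new reading comes with each control period).
- env.grab_frame(name): name is "scene" or "top" or "wrist"; returns a dict with "color" (480x640x3 uint8, red, green, blue), "intrinsics" (3x3 intrinsics, pixels), "pose" (4x4, takes a point from camera to world coordinates). Camera axes: x right, y down, z forward; pixel columns grow to the right and rows downward; lengths in m; the calibration is good to about 2 mm. A picture is of the moment at which its call begins. There is no depth.
- env.close_job(): hands the job in, once; it reports no verdict.
The state is a dict: "time": time; "joint_pos": joint angles; "joint_vel": joint speeds; "effort": joint torques, N m; "tool_pos": TCP position; "tcp_rot": TCP orientation; "contact_force": force on the tool from outside, world axes, zero at the start; "ft_torque": the same for the moment, N m; "grip_width": opening from 0.0 (shut) to 1.0 (fully open).
Only numpy, scipy, OpenCV 4.12 (cv2) and the standard library are available. Lean on these libraries where they do the work, as an engineer would, in place of code of your own. Each camera call takes 0.05 s, during which the arm holds its last target.

## Working session

There is one attempt and no reset: what is moved stays moved. The work goes in short steps, Python scripts to look and compute and a shell command to move; the robot and the scene stay as the last step left them, time stands still between calls to the robot, and variables do not carry over. Pictures are saved under pics/ and viewed, and the job is handed in when it is done.

```bash
ls; mkdir -p pics
python3 - <<'E'
from plant import env
import cv2
s=env.read_state(); print(s); print(env.tcp_to_grasp)
for n in("scene","top","wrist"):
    f=env.grab_frame(n); cv2.imwrite(f"pics/{n}0.png",f["color"][:,:,::-1]); print(n,f["intrinsics"].tolist(),f["pose"].round(4).tolist())
E
```

```text
pics
{'time': 0.0, 'joint_pos': array([-1.30856086,  0.42672574,  0.07382636,  1.60658649, -0.03409378,
        1.11081008, -0.0670995 ]), 'joint_vel': array([ 9.78366196e-06,  6.70536458e-04,  2.27773759e-03,  8.72953180e-04,
       -8.07938067e-04,  1.93534026e-03, -7.97830262e-04]), 'effort': array([-9.06240239e-04, -9.49829435e+01,  3.76035646e+00, -4.63516760e+01,
        1.91799965e-02,  1.01110278e-02,  4.31690762e-05]), 'tool_pos': array([0.26998833, 0.61821619, 0.2306231 ]), 'tcp_rot': array([-0.90155063,  1.37734469,  0.90028606]), 'contact_force': array([ 0.66868483, -0.20121243,  0.62407056]), 'ft_torque': array([ 0.02818697, -0.01308451, -0.02934366]), 'grip_width': 1.0005962390886913}
0.0187
scene [[462.29866271869696, 0.0, 313.96583929789364], [0.0, 462.29866271869696, 237.52102138756786], [0.0, 0.0, 1.0]] [[-0.4074, 0.5164, -0.7532, 1.2763], [0.9131, 0.2142, -0.347, 0.4026], [-0.0178, -0.8291, -0.5588, 0.6437], [0.0, 0.0, 0.0, 1.0]]
top [[497.6456546070382, 0.0, 316.61806174509735], [0.0, 497.6456546070382, 248.38496765527123], [0.0, 0.0, 1.0]] [[0.0043, -0.9919, 0.127, 0.3864], [-1.0, -0.0039, 0.0035, 0.0503], [-0.003, -0.1271, -0.9919, 1.1573], [0.0, 0.0, 0.0, 1.0]]
wrist [[345.5975702807072, 0.0, 317.63325007542534], [0.0, 345.5975702807072, 237.50161448973293], [0.0, 0.0, 1.0]] [[0.4006, 0.8838, 0.2417, 0.2103], [0.9163, -0.3863, -0.106, 0.645], [-0.0003, 0.264, -0.9645, 0.3733], [0.0, 0.0, 0.0, 1.0]]
```

View pics/top0.png

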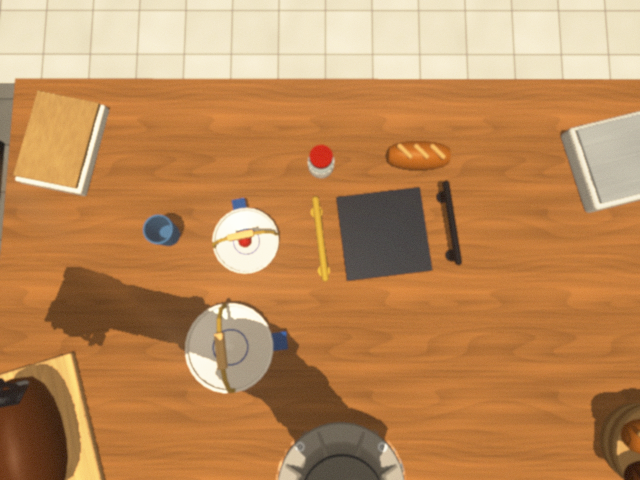

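View pics/scene0.png

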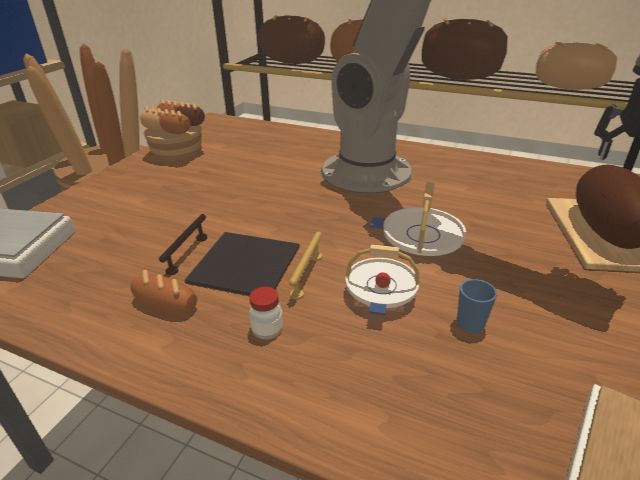

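View pics/wrist0.png

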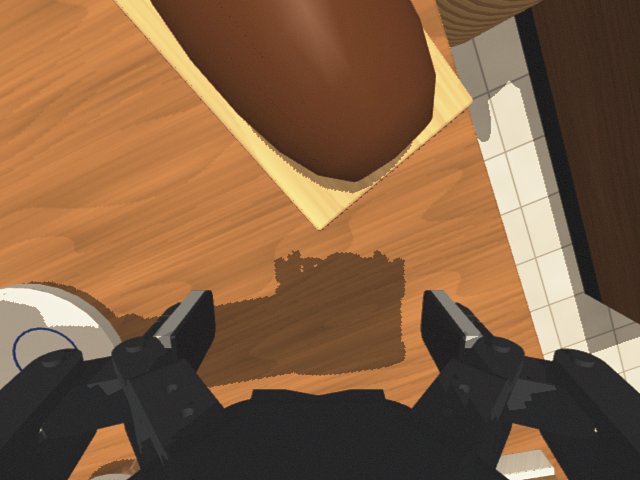

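The smaller dish with the ball is at top-view (245,240), with its tab at (240,204). The slate is at (384,233). The brass rail at (320,240) lies between dish and slate, and the black rail is at (450,222). The large empty dish at (230,347) is the decoy. In the scene view, the target dish is at (382,280).

```bash
cat > h.py <<'E'
import numpy as np, cv2
from plant import env
def ray(f,p):
    d=np.linalg.inv(f["intrinsics"])@[p[0],p[1],1.]; T=np.asarray(f["pose"]); return T[:3,3],T[:3,:3]@d
def onz(f,p,z):
    o,d=ray(f,p); return o+d*(z-o[2])/d[2]
def cross(fs,ps):
    A=np.zeros((3,3));b=np.zeros(3);R=[]
    for f,p in zip(fs,ps):
        o,d=ray(f,p); d/=np.linalg.norm(d); M=np.eye(3)-np.outer(d,d); A+=M;b+=M@o;R.append((M,o))
    x=np.linalg.solve(A,b); return x,[round(float(np.linalg.norm(M@(x-o))),4) for M,o in R]
def proj(f,X):
    T=np.asarray(f["pose"]); c=T[:3,:3].T@(np.asarray(X)-T[:3,3]); u=f["intrinsics"]@c; return u[:2]/u[2]
def mask(f,lo,hi,box):
    h=cv2.cvtColor(np.ascontiguousarray(f["color"]),cv2.COLOR_RGB2HSV); m=cv2.inRange(h,np.array(lo),np.array(hi))
    k=np.zeros_like(m); x0,y0,x1,y1=box; k[y0:y1,x0:x1]=255; return m&k
def big(m):
    c,_=cv2.findContours(m,cv2.RETR_EXTERNAL,cv2.CHAIN_APPROX_NONE); return max(c,key=cv2.contourArea)
def cen(m):
    M=cv2.moments(m,True); return (M["m10"]/M["m00"],M["m01"]/M["m00"]),M["m00"]
E
python3 - <<'E'
from h import *
t=env.grab_frame("top"); s=env.grab_frame("scene")
np.set_printoptions(precision=4,suppress=True)
c=big(mask(t,(0,0,0),(179,255,80),(330,180,436,285))); r=cv2.minAreaRect(c); 
P=np.array([onz(t,p,.01) for p in cv2.boxPoints(r)]); print("slate",r,P.mean(0),[np.linalg.norm(P[i]-P[i-1]) for i in range(4)])
e=[P[(i+1)%4]-P[i] for i in range(4)]; print([np.degrees(np.arctan2(v[1],v[0])) for v in e])
c=big(mask(s,(0,0,0),(179,255,60),(185,225,305,300)));q=cv2.approxPolyDP(c,8,True)[:,0]; Q=np.array([onz(s,p,.01) for p in q.astype(float)]); print("slate scene",Q,Q.mean(0))
c=big(mask(t,(0,0,150),(179,70,255),(205,200,285,280))); c=cv2.convexHull(c); e=cv2.fitEllipse(c); print("dish",e,onz(t,e[0],.039))
c=big(mask(s,(0,0,130),(179,70,255),(340,240,425,310))); c=cv2.convexHull(c); e=cv2.fitEllipse(c); print("dish s",e,onz(s,e[0],.039))
for n,f,b in(("t",t,(225,190,260,215)),("s",s,(360,295,400,320))):
    p,a=cen(mask(f,(100,120,60),(125,255,255),b)); print("tab",p,a,onz(f,p,.035))
for n,f,b in(("t",t,(225,225,265,260)),("s",s,(370,265,395,295))):
    p,a=cen(mask(f,(0,180,90),(6,255,255),b)|mask(f,(174,150,90),(179,255,255),b)); print("ball",p,a,onz(f,p,.037))
cv2.imwrite("pics/crop_t.png",cv2.resize(t["color"][190:285,200:300,::-1],None,fx=6,fy=6,interpolation=2))
cv2.imwrite("pics/crop_s.png",cv2.resize(s["color"][230:320,335:435,::-1],None,fx=6,fy=6,interpolation=2))
E
```

```text
slate ((383.69232177734375, 233.03848266601562), (82.11099243164062, 83.47537994384766), 82.87498474121094) [ 0.571  -0.1019  0.01  ] [np.float64(0.19323639013362498), np.float64(0.19715725189319636), np.float64(0.19373662591565868), np.float64(0.19303087975914654)]
[np.float64(-82.52045532855726), np.float64(-174.2955174025907), np.float64(97.35596013357649), np.float64(6.92379129600196)]
slate scene [[ 0.5202 -0.3043  0.01  ]
 [ 0.5262 -0.2363  0.01  ]
 [ 0.482  -0.2858  0.01  ]] [ 0.5095 -0.2755  0.01  ]
dish ((246.81671142578125, 251.461669921875), (39.48078918457031, 65.654296875), 80.16828918457031) [0.522  0.2123 0.039 ]
dish s ((381.7994079589844, 282.1748962402344), (49.9766960144043, 73.42268371582031), 95.91667175292969) [0.557  0.2213 0.039 ]
tab (238.39705882352942, 203.05882352941177) 68.0 [0.6346 0.2348 0.035 ]Traceback (most recent call last):
  File "<stdin>", line 11, in <module>
  File "h.py", line 20, in cen
    M=cv2.moments(m,True); return (M["m10"]/M["m00"],M["m01"]/M["m00"]),M["m00"]
                                   ~~~~~~~~^~~~~~~~~
ZeroDivisionError: float division by zero
```

Run:
```python
from h import *
t=env.grab_frame("top"); s=env.grab_frame("scene")
np.savez("f0.npz",t=t["color"],s=s["color"])
np.set_printoptions(precision=4,suppress=True)
cv2.imwrite("pics/crop_t.png",cv2.resize(t["color"][190:285,200:300,::-1],None,fx=6,fy=6,interpolation=2))
cv2.imwrite("pics/crop_s.png",cv2.resize(s["color"][230:320,335:435,::-1],None,fx=6,fy=6,interpolation=2))
def allhull(m):
    return cv2.convexHull(np.vstack([c for c in cv2.findContours(m,0,1)[0] if cv2.contourArea(c)>15]))
c=allhull(mask(t,(0,0,150),(179,70,255),(205,200,285,280))); e=cv2.fitEllipse(c); print("dish",e,onz(t,e[0],.039))
for n,f,b in(("t",t,(225,190,260,215)),("s",s,(360,295,400,320))):
    m=mask(f,(95,80,40),(130,255,255),b)
    if m.any():
        p,a=cen(m); print("tab",p,a,onz(f,p,.035),cv2.minAreaRect(big(m)))
for n,f,b in(("t",t,(225,225,265,260)),("s",s,(370,265,395,295))):
    m=mask(f,(0,180,60),(6,255,255),b)|mask(f,(172,150,60),(179,255,255),b)
    if m.any(): p,a=cen(m); print("ball",p,a,onz(f,p,.037))
c=big(mask(t,(0,0,0),(179,255,80),(330,180,436,285)));cv2.drawContours
# rails
P=[]
for n,b,lo,hi in(("brass",(305,190,335,285),(20,100,80),(35,255,255)),("black",(436,175,470,270),(0,0,0),(179,255,50))):
    m=mask(t,lo,hi,b); r=cv2.minAreaRect(big(m)); q=cv2.boxPoints(r); W=np.array([onz(t,p,.05) for p in q]); print(n,r,W.mean(0),[round(float(np.linalg.norm(W[i]-W[i-1])),3) for i in range(4)],[round(float(np.degrees(np.arctan2(*(W[i]-W[i-1])[1::-1]))),2) for i in range(4)])
```

```text
dish ((245.1761474609375, 240.07456970214844), (65.16907501220703, 66.0255355834961), 22.990367889404297) [0.548  0.2166 0.039 ]
tab (238.6451612903226, 203.16129032258064) 93.0 [0.6343 0.2342 0.035 ] ((238.74703979492188, 203.11175537109375), (7.917962074279785, 11.605780601501465), 77.47119140625)
tab (377.24, 307.632) 125.0 [0.629  0.2346 0.035 ] ((377.2134094238281, 307.57928466796875), (14.466531753540039, 8.392796516418457), 6.34019136428833)
ball (244.60344827586206, 241.75862068965517) 58.0 [0.5444 0.2181 0.037 ]
brass ((319.6420593261719, 238.483154296875), (83.71792602539062, 11.15902328491211), 83.23382568359375) [0.5517 0.0476 0.05  ] [0.19, 0.025, 0.19, 0.025] [6.98, -82.88, -173.18, 97.0]
black ((451.5882873535156, 254.8529510498047), (9.216353416442871, 6.063390731811523), 75.96376037597656) [ 0.5148 -0.2479  0.05  ] [0.021, 0.014, 0.021, 0.014] [12.35, -75.74, -167.73, 104.23]
```

View pics/crop_t.png

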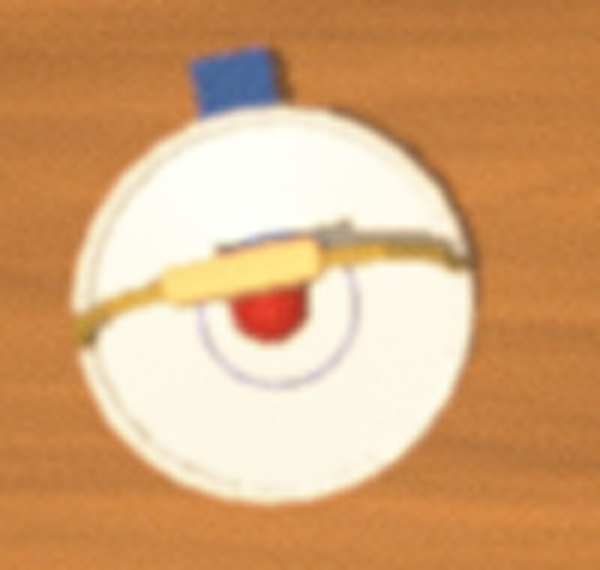

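View pics/crop_s.png

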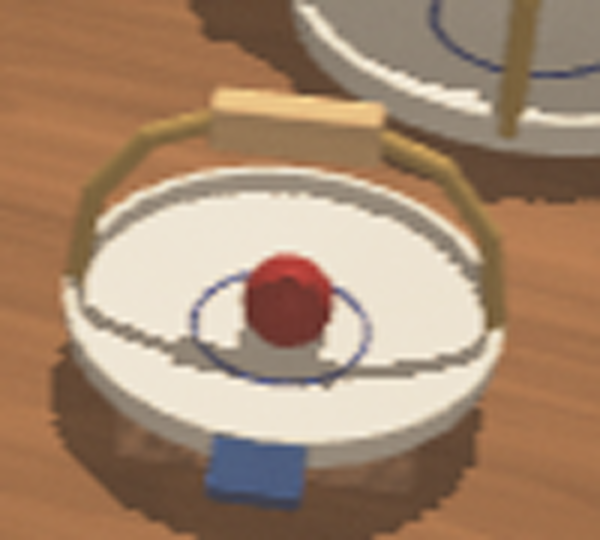

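Crops: the grip bar's centre is near full-image (240,235) in the top view and (384.5,251) in the scene view. The ball sits inside the ring. Next I'll triangulate the bar and get the tool yaw.

Run:
```python
from h import *
from scipy.spatial.transform import Rotation as R
np.set_printoptions(precision=4,suppress=True)
t=env.grab_frame("top"); s=env.grab_frame("scene")
# bar top-face corners read from crops (crop px/6+offset)
ct=np.array([[160,293],[162,270],[316,237],[322,272]])/6+[200,190]
top=np.array([[212,90],[385,103]])/6+[335,230]
# colour mask of light wood
mt=mask(t,(10,60,215),(30,190,255),(220,222,262,245)); ms=mask(s,(8,40,120),(30,170,255),(369,243,401,260))
ct_,a=cen(mt); print("bar top-mask",ct_,a,cv2.minAreaRect(big(mt)))
p=cen(mt)[0]; print(onz(t,p,.119)); 
r=cv2.minAreaRect(big(mt)); W=np.array([onz(t,q,.119) for q in cv2.boxPoints(r)]); print([(round(float(np.linalg.norm(W[i]-W[i-1])),3),round(float(np.degrees(np.arctan2(*(W[i]-W[i-1])[1::-1]))),1)) for i in range(4)])
ps,a=cen(ms); print("scene",ps,a,onz(s,ps,.112),cv2.boundingRect(big(ms)))
print("tri",cross([t,s],[p,ps]))
for X in [(.548,.2166,.11)]: print(proj(t,X),proj(s,X))
st=env.read_state(); M=R.from_rotvec(st["tcp_rot"]).as_matrix(); print(M, "tool z yaw",np.degrees(np.arctan2(M[1,2],M[0,2])))
# slate corner check
for a,b in((1,1),(1,-1),(-1,-1),(-1,1)):
    y=np.radians(7); v=np.array([.571,-.102,.01])+[.1*(a*np.cos(y)-b*np.sin(y)),.1*(a*np.sin(y)+b*np.cos(y)),0]; print(proj(t,v),proj(s,v))
```

```text
bar top-mask (239.50188679245284, 235.49056603773585) 265.0 ((240.2307891845703, 235.15383911132812), (8.23687744140625, 42.361080169677734), 78.69007110595703)
[0.5462 0.2169 0.119 ]
[(0.018, 12.8), (0.089, -78.3), (0.018, -167.8), (0.089, 101.7)]
scene (384.184, 251.164) 500.0 [0.5506 0.2193 0.112 ] (369, 243, 32, 17)
tri (array([0.5476, 0.2185, 0.1097]), [0.0001, 0.0001])
[240.337  235.2842] [383.1791 250.9672]
[[-0.0001 -0.9164  0.4004]
 [-0.0002  0.4004  0.9164]
 [-1.     -0.     -0.0002]] tool z yaw 66.39954072923426
[335.9149 195.9317] [267.6635 296.451 ]
[420.0106 186.1234] [182.1908 279.7478]
[432.4708 270.0398] [223.3306 231.2569]
[346.546  280.2404] [298.5493 243.393 ]
```

```bash
for i in 1 2; do :; done
python3 -m creep '[[[0,0,0,0,-28,-17,1],[0,0,0,0,-28,-17,1],[0,0,0,0,-28,-17,1],[0,0,0,0,-28,-17,1],[0,0,0,0,-28,-17,1]]]' 60
python3 -m creep '[[[0,0,0,0,-28,-17,1],[0,0,0,0,-28,-17,1],[0,0,0,0,-28,-17,1],[0,0,0,0,-28,-17,1],[0,0,0,0,-28,-17,1]]]'
python3 -m creep '[[[0,0,0,0,-28,-17,1],[0,0,0,0,-28,-17,1],[0,0,0,0,-28,-17,1],[0,0,0,0,-28,-17,1],[0,0,0,0,-22,-17,1]]]'
python3 -m creep '[[[10.7,0,0,0,0,0,0.7],[10.7,0,0,0,0,0,0.7],[10.7,0,0,0,0,0,0.7],[10.7,0,0,0,0,0,0.7],[10.7,0,0,0,0,0,0.7]]]'
cat > st.py <<'E'
from h import *
from scipy.spatial.transform import Rotation as R
import sys
np.set_printoptions(precision=4,suppress=True)
st=env.read_state(); M=R.from_rotvec(st["tcp_rot"]).as_matrix()
print("t",st["time"],"pos",st["tool_pos"],"F",st["contact_force"],"T",st["ft_torque"],"w",st["grip_width"],"q",st["joint_pos"])
print("x axis",M[:,0],"z yaw",np.degrees(np.arctan2(M[1,2],M[0,2])))
if len(sys.argv)>3:
    d=np.array([float(v) for v in sys.argv[1:4]])-st["tool_pos"]; print("delta tool mm",M.T@d*1000)
E
python3 st.py 0.547 0.217 0.0913
```

```text
time: 1.08
tool_pos: [0.365, 0.4837, 0.2314]
tcp_rot: [-0.901, 1.376, 0.901]
contact_force: [0.3, -0.1, -0.9]
grip_width: 0.999
time: 1.7
tool_pos: [0.4593, 0.3498, 0.2315]
tcp_rot: [-0.901, 1.376, 0.901]
contact_force: [-0.5, 0.1, 0.3]
grip_width: 1.004
time: 2.33
tool_pos: [0.5482, 0.218, 0.2314]
tcp_rot: [-0.9, 1.376, 0.9]
contact_force: [0.3, 0.0, 0.0]
grip_width: 0.998
time: 2.95
tool_pos: [0.5475, 0.2192, 0.2314]
tcp_rot: [-0.172, 1.564, 0.172]
contact_force: [0.1, -0.5, 0.4]
grip_width: 0.702
t 2.95 pos [0.5475 0.2192 0.2314] F [ 0.1235 -0.542   0.3526] T [-0.049   0.0245 -0.0261] w 0.7021411658411301 q [-0.8389  0.3031  0.4314  1.822  -0.1447  1.0473 -0.1331]
x axis [ 0.      0.0001 -1.    ] z yaw 12.553195549052944
delta tool mm [140.0992  -2.0303  -0.926 ]
```

```bash
python3 -m creep '[[[0.8,0,0,15,-2,-1,0.6],[0,0,0,15,0,0,0.6],[0,0,0,15,0,0,0.6],[0,0,0,10,0,0,0.6],[0,0,0,0,0,0,0.6]]]'
python3 - <<'E'
from h import *
for n in("wrist","scene"):
    f=env.grab_frame(n); cv2.imwrite(f"pics/{n}1.png",f["color"][:,:,::-1]); print(proj(f,(.547,.217,.11)))
E
python3 st.py .547 .217 .0913
```

```text
time: 3.58
tool_pos: [0.5466, 0.2167, 0.1754]
tcp_rot: [-0.167, 1.566, 0.166]
contact_force: [0.8, 0.2, -0.0]
grip_width: 0.601
[316.36004784 251.67166743]
[383.52409285 250.73982744]
t 3.675 pos [0.5472 0.2169 0.1765] F [-0.0741 -0.8972 -0.2128] T [ 0.0293  0.002  -0.0238] w 0.5969707569169784 q [-0.8194  0.3617  0.417   1.8778 -0.1786  0.9383 -0.1088]
x axis [ 0.0001  0.     -1.    ] z yaw 12.113917862954713
delta tool mm [85.165   0.1006 -0.1447]
```

View pics/wrist1.png

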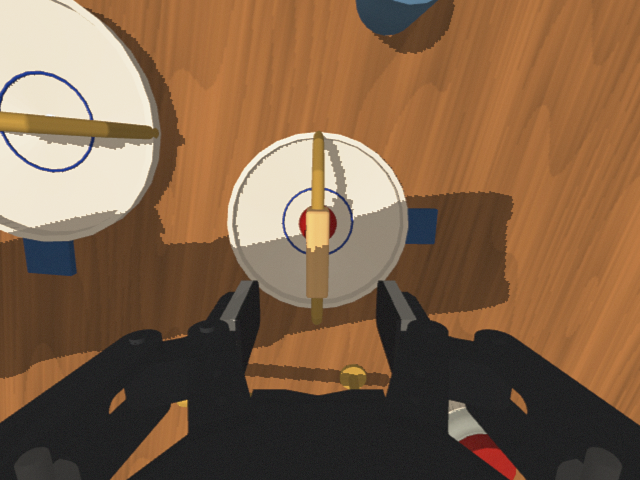

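View pics/scene1.png

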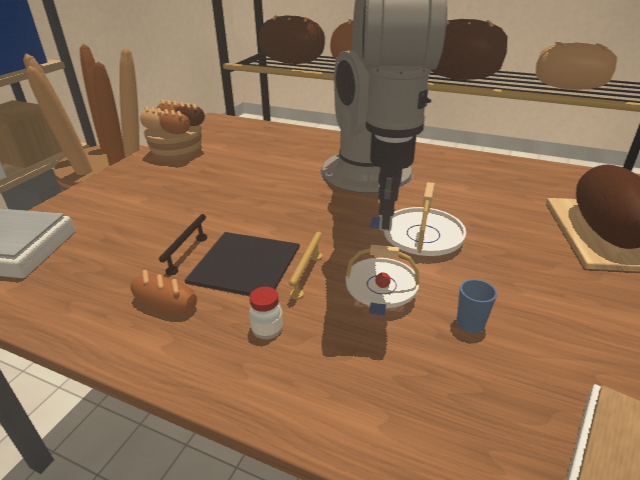

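Wrist view: the bar is centred at (317,254), vertical and midway between the pads, matching the prediction of (316,252). The ball at (317,222) is inside the ring. I'll descend.

```bash
python3 -m creep '[[[0.4,0,0,14,0,0,0.6],[0,0,0,14,0,0,0.6],[0,0,0,14,0,0,0.6],[0,0,0,14,0,0,0.6],[0,0,0,10,0,0,0.6]]]'
python3 -m creep '[[[0,0,0,8,0,0,0.6],[0,0,0,6,0,0,0.5],[0,0,0,5,0,0,0.45],[0,0,0,0,0,0,0.4],[0,0,0,0,0,0,0.35]]]'
python3 st.py .547 .217 .0913
python3 - <<'E'
from h import *
for n in("wrist","scene"):
    f=env.grab_frame(n); cv2.imwrite(f"pics/{n}2.png",f["color"][:,:,::-1]); print(proj(f,(.547,.217,.11)))
E
```

```text
time: 4.3
tool_pos: [0.5467, 0.2168, 0.1091]
tcp_rot: [-0.161, 1.566, 0.16]
contact_force: [0.1, -0.2, 0.7]
grip_width: 0.603
time: 4.92
tool_pos: [0.5471, 0.217, 0.0916]
tcp_rot: [-0.16, 1.565, 0.16]
contact_force: [0.2, -0.1, -0.2]
grip_width: 0.354
t 4.925 pos [0.5471 0.217  0.0916] F [ 0.2236 -0.0615 -0.1757] T [-0.0079  0.057  -0.0135] w 0.35355248724256216 q [-0.7814  0.4723  0.377   1.9381 -0.2418  0.7745 -0.0638]
x axis [ 0.0003  0.0002 -1.    ] z yaw 11.69936115850881
delta tool mm [ 0.2562  0.0306 -0.1028]
[314.35713644 316.10300223]
[383.52409285 250.73982744]
```

View pics/wrist2.png

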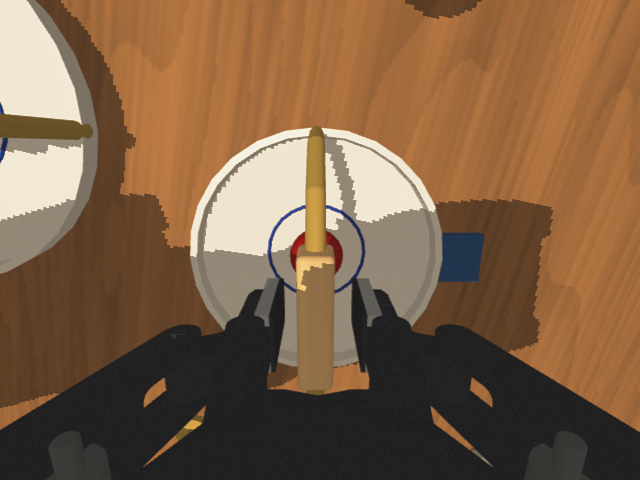

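View pics/scene2.png

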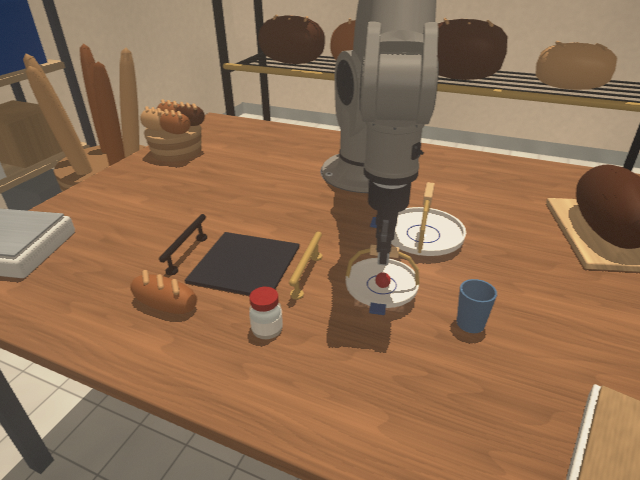

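The pads straddle the bar: they sit at x≈275 and 362, with the bar at 316. I'll close slowly.

```bash
python3 -m creep '[[[0,0,0,0,0,0,0.30],[0,0,0,0,0,0,0.27],[0,0,0,0,0,0,0.24],[0,0,0,0,0,0,0.21],[0,0,0,0,0,0,0.19]]]' 30
python3 -m creep '[[[0,0,0,0,0,0,0.17],[0,0,0,0,0,0,0.15],[0,0,0,0,0,0,0.12],[0,0,0,0,0,0,0.06],[0,0,0,0,0,0,0]]]' 30
python3 -m creep '[[[0,0,0,0,0,0,0],[0,0,0,0,0,0,0],[0,0,0,0,0,0,0],[0,0,0,0,0,0,0],[0,0,0,0,0,0,0]]]' 70
python3 st.py
python3 - <<'E'
from h import *
for n in("wrist",):
    f=env.grab_frame(n); cv2.imwrite(f"pics/{n}3.png",f["color"][:,:,::-1])
E
```

```text
time: 5.65
tool_pos: [0.5469, 0.217, 0.0913]
tcp_rot: [-0.16, 1.565, 0.16]
contact_force: [0.7, 1.2, 0.4]
grip_width: 0.187
time: 6.28
tool_pos: [0.5468, 0.2169, 0.0913]
tcp_rot: [-0.16, 1.565, 0.16]
contact_force: [-5.1, -1.3, 5.0]
grip_width: 0.159
time: 6.9
tool_pos: [0.5468, 0.2169, 0.0914]
tcp_rot: [-0.16, 1.565, 0.16]
contact_force: [-5.1, -1.1, 7.9]
grip_width: 0.152
t 6.9 pos [0.5468 0.2169 0.0914] F [-5.1404 -1.087   7.9333] T [-0.3477  1.3497 -0.0272] w 0.15239364611606274 q [-0.7814  0.4724  0.3769  1.9384 -0.2419  0.7749 -0.0637]
x axis [-0.0005 -0.     -1.    ] z yaw 11.70136785697478
```

View pics/wrist3.png

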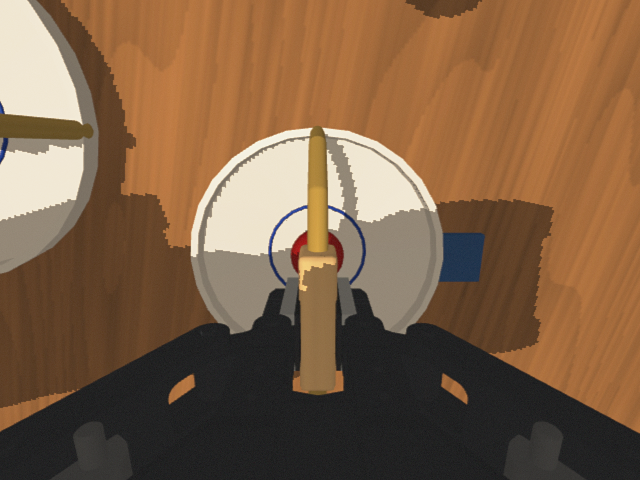

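```bash
python3 -m creep '[[[0,0,0,-0.2,0,-0.2,0],[0,0,0,-0.2,0,-0.2,0],[0,0,0,-0.2,0,-0.2,0],[0,0,0,0,0,0,0],[0,0,0,0,0,0,0]]]'
python3 st.py
```

```text
time: 7.58
tool_pos: [0.5464, 0.2168, 0.0919]
tcp_rot: [-0.16, 1.565, 0.16]
contact_force: [0.2, 0.3, -5.6]
grip_width: 0.148
t 7.575 pos [0.5464 0.2168 0.0919] F [ 0.179   0.2727 -5.5572] T [-0.0425 -0.0061 -0.0034] w 0.14816517289587713 q [-0.7822  0.471   0.3773  1.9393 -0.2412  0.7748 -0.0644]
x axis [ 0.0001 -0.0001 -1.    ] z yaw 11.705695456359823
```

```bash
python3 -m creep '[[[0,0,0,-1,0,0,0],[0,0,0,-2,0,0,0],[0,0,0,-3,0,0,0],[0,0,0,-4,0,0,0],[0,0,0,-5,0,0,0]]]'
python3 -m creep '[[[0,0,0,-5,0,0,0],[0,0,0,-4,0,0,0],[0,0,0,-3,0,0,0],[0,0,0,-2,0,0,0],[0,0,0,-1,0,0,0]]]'
python3 st.py .571 -.102 .1864
python3 - <<'E'
from h import *
for n in("wrist","scene"):
    f=env.grab_frame(n); cv2.imwrite(f"pics/{n}4.png",f["color"][:,:,::-1])
E
```

```text
time: 8.2
tool_pos: [0.5464, 0.2168, 0.1073]
tcp_rot: [-0.16, 1.565, 0.16]
contact_force: [-0.1, 0.3, -4.7]
grip_width: 0.147
time: 8.82
tool_pos: [0.5464, 0.2168, 0.122]
tcp_rot: [-0.16, 1.565, 0.16]
contact_force: [-0.2, 0.2, -4.7]
grip_width: 0.15
t 8.825 pos [0.5464 0.2168 0.122 ] F [-0.2245  0.1573 -4.677 ] T [0.0027 0.0159 0.0283] w 0.14955166769022876 q [-0.7978  0.4297  0.3947  1.9212 -0.2184  0.8322 -0.0832]
x axis [-0. -0. -1.] z yaw 11.7023014523579
delta tool mm [ -64.4167 -317.2002  -40.5522]
```

View pics/wrist4.png

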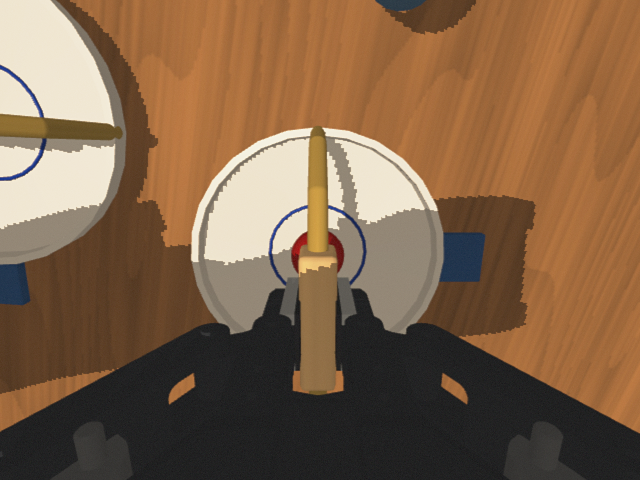

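View pics/scene4.png

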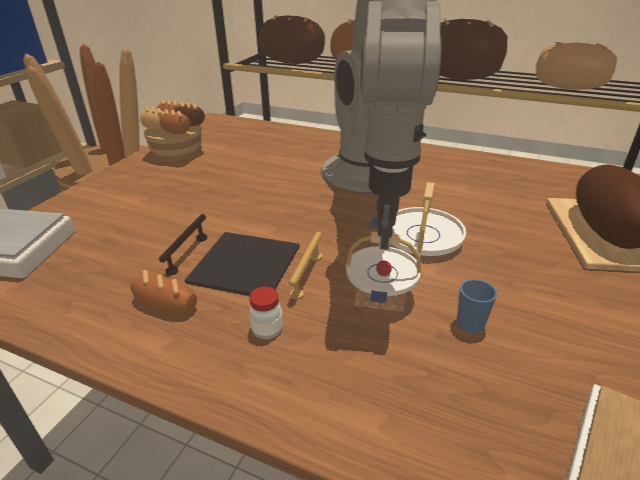

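Wrist and scene views: the dish is lifted and level. The ball is in the ring at wrist (317,250). I'll raise it to height, then carry it.

```bash
python3 -m creep '[[[0,0,0,-3,0,0,0],[0,0,0,-6,0,0,0],[0,0,0,-8,0,0,0],[0,0,0,-8,0,0,0],[0,0,0,-8,0,0,0]]]'
python3 -m creep '[[[0,0,0,-8,0,0,0],[0,0,0,-8,0,0,0],[0,0,0,-8,0,0,0],[0,0,0,-5,0,0,0],[0,0,0,-2,0,0,0]]]'
python3 -m creep '[[[0,0,0,0,-4,-0.5,0],[0,0,0,0,-7,-0.9,0],[0,0,0,0,-10,-1.3,0],[0,0,0,0,-12,-1.5,0],[0,0,0,0,-14,-1.8,0]]]'
python3 st.py .571 -.102 .1864
```

```text
time: 9.55
tool_pos: [0.5464, 0.2169, 0.1556]
tcp_rot: [-0.16, 1.565, 0.16]
contact_force: [0.6, -0.9, -5.1]
grip_width: 0.154
time: 10.18
tool_pos: [0.5464, 0.2169, 0.1862]
tcp_rot: [-0.16, 1.565, 0.16]
contact_force: [0.0, -0.5, -4.9]
grip_width: 0.153
time: 10.8
tool_pos: [0.5501, 0.1685, 0.1859]
tcp_rot: [-0.16, 1.565, 0.16]
contact_force: [0.4, -0.1, -4.2]
grip_width: 0.152
t 10.8 pos [0.5501 0.1685 0.1859] F [ 0.393  -0.0736 -4.1878] T [ 0.03   -0.0297 -0.027 ] w 0.15220651391863377 q [-0.7655  0.3307  0.4399  1.8996 -0.171   0.9479 -0.0423]
x axis [-0.0001 -0.0001 -1.    ] z yaw 11.687300597129104
delta tool mm [  -0.4934 -269.0981  -34.3126]
```

```bash
python3 -m creep '[[[0,0,0,0,-15,-1.9,0],[0,0,0,0,-15,-1.9,0],[0,0,0,0,-15,-1.9,0],[0,0,0,0,-15,-1.9,0],[0,0,0,0,-15,-1.9,0]]]'
python3 -m creep '[[[0,0,0,0,-15,-1.9,0],[0,0,0,0,-15,-1.9,0],[0,0,0,0,-15,-1.9,0],[0,0,0,0,-15,-1.9,0],[0,0,0,0,-15,-1.9,0]]]'
python3 -m creep '[[[0,0,0,0,-15,-1.9,0],[0,0,0,0,-15,-1.9,0],[0,0,0,0,-15,-1.9,0],[0,0,0,0,-15,-1.9,0],[0,0,0,0,-15,-1.9,0]]]'
python3 -m creep '[[[0,0,0,0,-13,-1.7,0],[0,0,0,0,-12,-1.5,0],[0,0,0,0,-10,-1.3,0],[0,0,0,0,-7,-0.9,0],[0,0,0,0,-3,-0.5,0]]]'
python3 st.py .571 -.102 .1864
python3 - <<'E'
from h import *
for n in("wrist","scene"):
    f=env.grab_frame(n); cv2.imwrite(f"pics/{n}5.png",f["color"][:,:,::-1])
E
```

```text
time: 11.42
tool_pos: [0.556, 0.0932, 0.1859]
tcp_rot: [-0.16, 1.565, 0.16]
contact_force: [0.3, -0.1, -4.8]
grip_width: 0.148
time: 12.05
tool_pos: [0.5619, 0.0179, 0.1859]
tcp_rot: [-0.16, 1.565, 0.16]
contact_force: [0.4, 1.0, -5.7]
grip_width: 0.149
time: 12.68
tool_pos: [0.5678, -0.0575, 0.1859]
tcp_rot: [-0.16, 1.565, 0.16]
contact_force: [-0.2, 0.5, -5.6]
grip_width: 0.15
time: 13.3
tool_pos: [0.5711, -0.1021, 0.1859]
tcp_rot: [-0.16, 1.565, 0.16]
contact_force: [0.2, 0.2, -3.9]
grip_width: 0.151
t 13.3 pos [ 0.5711 -0.1021  0.1859] F [ 0.2343  0.1881 -3.8796] T [ 0.0127 -0.0477  0.0112] w 0.1513011750828863 q [-0.3565  0.3505  0.5276  1.8926 -0.2135  0.954   0.473 ]
x axis [-0.0001 -0.     -1.    ] z yaw 11.688864924844122
delta tool mm [-0.5183  0.1544 -0.089 ]
```

View pics/wrist5.png

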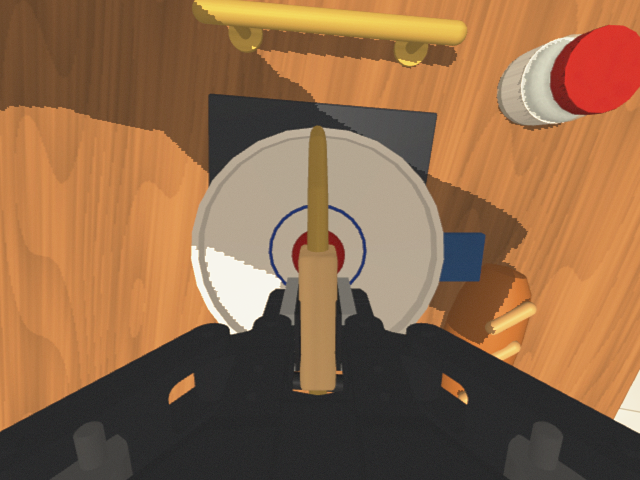

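View pics/scene5.png

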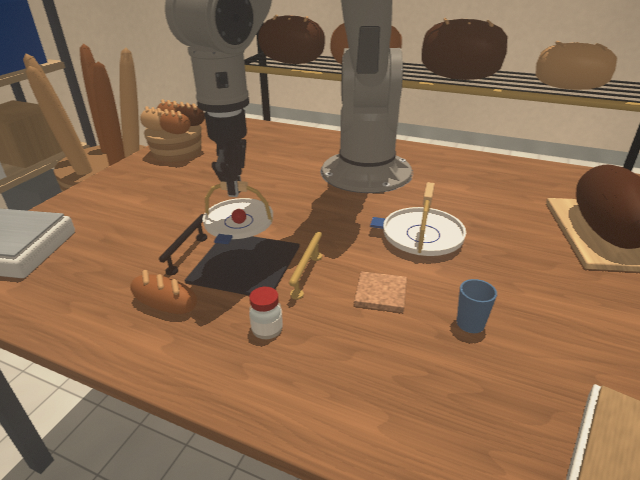

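The dish is over the slate with the ball in the ring (wrist view (318,250)). Next is the quarter turn towards the brass rail: world +85.3°, which is −x in the tool frame.

```bash
python3 -m creep '[[[-2,0,0,0,0,0,0],[-4,0,0,0,0,0,0],[-6,0,0,0,0,0,0],[-7,0,0,0,0,0,0],[-7,0,0,0,0,0,0]]]'
python3 -m creep '[[[-7,0,0,0,0,0,0],[-7,0,0,0,0,0,0],[-7,0,0,0,0,0,0],[-7,0,0,0,0,0,0],[-7,0,0,0,0,0,0]]]'
python3 -m creep '[[[-7,0,0,0,0,0,0],[-7,0,0,0,0,0,0],[-5.3,0,0,0,0,0,0],[-3,0,0,0,0,0,0],[-2,0,0,0,0,0,0]]]'
python3 st.py .571 -.102 .1864
python3 - <<'E'
from h import *
for n in("wrist","scene","top"):
    f=env.grab_frame(n); cv2.imwrite(f"pics/{n}6.png",f["color"][:,:,::-1])
E
```

```text
time: 14.02
tool_pos: [0.5711, -0.1013, 0.1859]
tcp_rot: [-0.52, 1.508, 0.52]
contact_force: [-0.0, 0.2, -4.1]
grip_width: 0.15
time: 14.65
tool_pos: [0.5711, -0.1014, 0.1859]
tcp_rot: [-0.989, 1.335, 0.989]
contact_force: [0.1, 0.1, -4.2]
grip_width: 0.148
time: 15.28
tool_pos: [0.5711, -0.1015, 0.1859]
tcp_rot: [-1.301, 1.147, 1.301]
contact_force: [0.3, -0.4, -4.6]
grip_width: 0.149
t 15.275 pos [ 0.5711 -0.1015  0.1859] F [ 0.2644 -0.4176 -4.6423] T [0.0016 0.0066 0.0252] w 0.14890032279339052 q [-0.1161  0.3216  0.2222  1.8791 -0.0858  0.9501  1.8409]
x axis [-0.0001  0.0001 -1.    ] z yaw 97.16706205721668
delta tool mm [-0.4839  0.1584 -0.506 ]
```

View pics/wrist6.png

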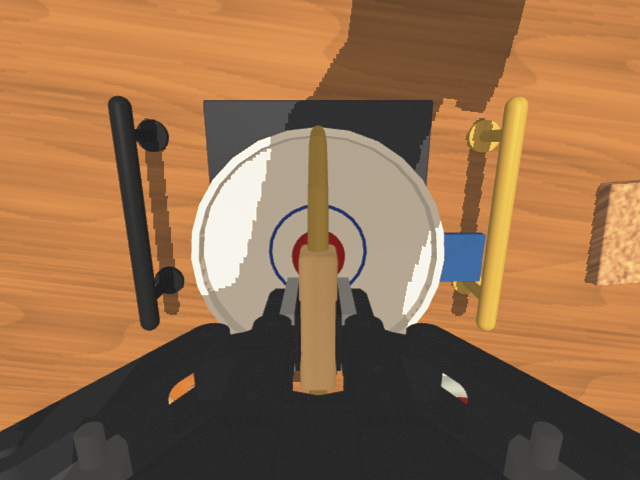

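View pics/scene6.png

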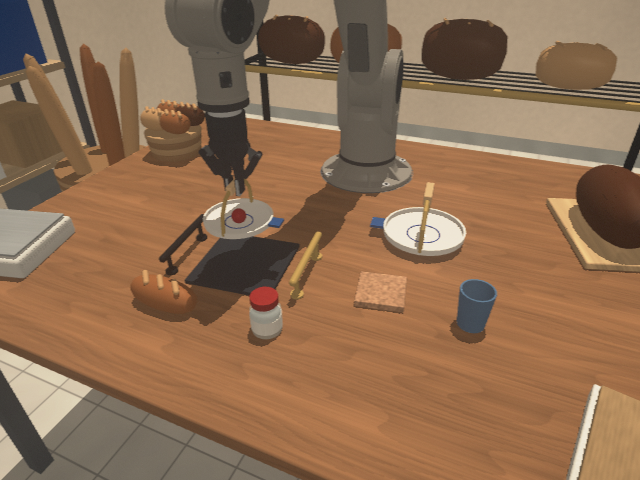

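View pics/top6.png

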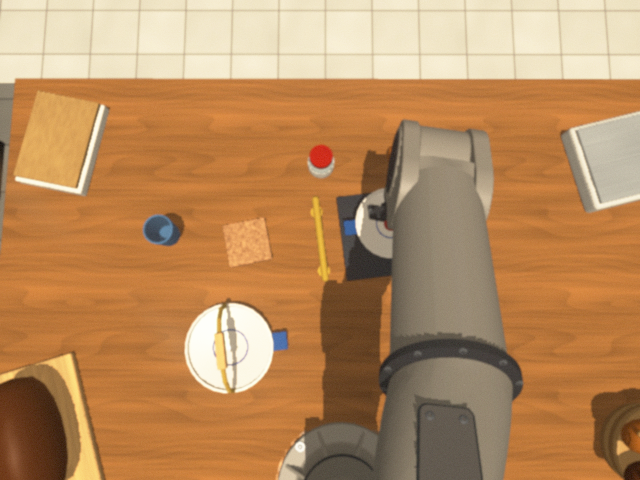

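Wrist view: the tab at (463,257) points at the brass rail (x≈505). The ball is centred in the ring at (318,250), and the slate is centred behind the dish. I'll settle and measure.

```bash
python3 -m creep '[[[0,0,0,0,0,0,0],[0,0,0,0,0,-0.5,0],[0,0,0,0,0,0,0],[0,0,0,0,0,0,0],[0,0,0,0,0,0,0]]]'
python3 -m creep '[[[0,0,0,0,0,0,0],[0,0,0,0,0,0,0],[0,0,0,0,0,0,0],[0,0,0,0,0,0,0],[0,0,0,0,0,0,0]]]'
cat > m.py <<'E'
from h import *
np.set_printoptions(precision=4,suppress=True)
w=env.grab_frame("wrist"); s=env.grab_frame("scene")
mw=mask(w,(100,120,60),(125,255,255),(425,215,500,300)); ms=mask(s,(100,100,40),(125,255,255),(262,205,295,235))
pw,a=cen(mw); ps,b=cen(ms); r=cv2.minAreaRect(big(mw))
print("tab",pw,a,onz(w,pw,.1295),ps,b,onz(s,ps,.1295),"tri",cross([w,s],[pw,ps]))
W=np.array([onz(w,q,.1295) for q in cv2.boxPoints(r)]); print([(round(float(np.linalg.norm(W[i]-W[i-1])),3),round(float(np.degrees(np.arctan2(*(W[i]-W[i-1])[1::-1]))),1)) for i in range(4)])
# blue ring: cone at r=30 : ~6+3.8 mm above underside
m=mask(w,(100,90,40),(130,255,255),(255,190,380,330)); c=np.argwhere(m)[:,::-1].astype(np.float32); e=cv2.fitEllipse(c); print("ring",e,onz(w,e[0],.12))
# black and brass rails in wrist view
for n,lo,hi,bx in(("brass",(20,120,90),(34,255,255),(440,85,540,340)),("black",(0,0,0),(179,255,60),(95,85,185,340))):
    c=big(mask(w,lo,hi,bx)); l=cv2.fitLine(c,cv2.DIST_HUBER,0,.01,.01).ravel(); p=onz(w,l[2:],.05); q=onz(w,l[2:]+60*l[:2],.05); d=(q-p)*np.sign((q-p)[0]); print(n,p,np.degrees(np.arctan2(d[1],d[0])))
st=env.read_state(); b=mask(w,(0,150,60),(8,255,255),(280,200,360,300)); print("ball px",cv2.boundingRect(b), "v",np.abs(st["joint_vel"]).max())
E
python3 m.py; python3 st.py .571 -.102 .1864
```

```text
time: 16.05
tool_pos: [0.5712, -0.1023, 0.1859]
tcp_rot: [-1.299, 1.149, 1.299]
contact_force: [0.0, 0.1, -5.5]
grip_width: 0.148
time: 16.68
tool_pos: [0.5711, -0.1023, 0.1859]
tcp_rot: [-1.299, 1.149, 1.299]
contact_force: [-1.0, -0.1, -5.0]
grip_width: 0.156
tab (462.5962698848053, 256.4410312671421) 1823.0 [ 0.5616 -0.015   0.1295] (275.6794871794872, 221.43589743589743) 78.0 [ 0.5588 -0.0159  0.1295] tri (array([ 0.561 , -0.0152,  0.1307]), [0.0005, 0.0005])
[(0.025, -88.8), (0.032, -172.7), (0.024, 91.4), (0.032, 9.0)]
ring ((317.4104919433594, 250.13841247558594), (90.136962890625, 94.1933364868164), 89.2052993774414) [ 0.5713 -0.1025  0.12  ]
brass [0.5494 0.0404 0.05  ] 7.334478409435374
black [ 0.5733 -0.2451  0.05  ] 7.062680774306891
ball px (292, 233, 52, 40) v 0.0017842066887367581
t 16.775 pos [ 0.5712 -0.1023  0.1859] F [ 0.5725  0.0064 -4.9056] T [-0.0526 -0.035   0.0304] w 0.1525096250046664 q [-0.1155  0.322   0.2231  1.8787 -0.0861  0.9501  1.8397]
x axis [-0. -0. -1.] z yaw 97.00110748701557
delta tool mm [-0.4856  0.1526  0.2929]
```

```bash
python3 -c "
from plant import env
print(env.close_job())"
```

```text
the job is handed in; nothing more can be done
None
```

I picked the small dish up by its grip bar, carried it over the brass rail to the middle of the slate and turned it about 85°. I handed the job in at about 16.8 s with the dish still held up.

Last checks:
- **Position:** the ring's centre measured (0.571, −0.1025), and I had the slate's middle at (0.571, −0.102).
- **Tab direction:** the tool axis was at 97.0° and the tab itself measured about 96.3°. The brass rail's normal is 97.0–97.3°, so the two disagree by under 1°, which is within camera accuracy.
- **Height:** the dish's underside was 10 cm above the slate, to about a millimetre.
- **Level and still:** the tool pointed straight down and the joints were practically at rest.
- **Ball:** it stayed in the middle of the blue ring in every picture.
- **Forces:** my highest wrist reading was about 10 N, while the gripper closed. I eased the tool over by about half a millimetre before lifting.
- **Bystanders:** the arm hid the roll in the last top view. The last scene view showed the jar, roll and tumbler where they started.

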